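# Set the wheel gauge for toy car inspection

## Task

Set the wheel gauge on the race inspection table to today's limit: push its lever around until the ring's small pointer stands exactly opposite the dark steel limit tab on the rim, then press the set button on the gauge right down and let it come up again. Only push and press with the fingers: do not move the tab, do not shift or lift the gauge, do not press the button before the ring is set, and leave the other things on the table where they are.

Things in the scene. Friction and masses are not known exactly. Their poses are not given: they have to be found in the camera images.
- gauge: wheel gauge, 1.8 kg, standing loose on the table: grey round base 170 mm across and 28 mm high with a white scale face on top, and a flat nose 62 mm wide and 22 mm high that reaches 118 mm from the centre towards the gauge's -x. Origin: centre of the underside, on the ring's axis; z up; x points from the nose through the centre
- ring (a joint): angle (rad) of the aluminium ring (120 mm across, top 44 mm above the table) about the gauge's vertical axis, counterclockwise from above positive, range -0.95 to 0.95. At 0 its lever points along the gauge's +x and its pointer along the gauge's +y (always a quarter turn counterclockwise of the lever). Light friction, about 0.06 N m (0.5 N at the grip); stays where it is left
- tab (a joint): angle (rad) of the limit tab about the same axis, with the same sense and zero as the ring: pointer and tab stand opposite each other when both angles are equal. The tab is very stiff; it is not to be moved
- lever_grip (a point): centre of the top of the upright black round grip at the end of the ring's lever: 16 mm in diameter, 115 mm from the ring's axis, from 36 to 80 mm above the table; this point is at 80 mm. The lever's flat steel arm is 12 mm wide, 35 to 41 mm above the table
- pointer_tip (a point): tip of the small black pointer on the ring's edge, 75 mm from the axis, 36 mm above the table
- tab_tip (a point): where the dark steel limit tab points, on the pointer's circle: 75 mm from the axis, 36 mm above the table. The tab is a plain block 10 mm wide clipped on the base's rim, 2 to 38 mm above the table, 83 to 93 mm from the axis; its inward nose is 3 mm wide and ends 76 mm from the axis
- set_button_top (a point): centre of the top of the round sprung set button on the gauge's nose, 22 mm in diameter, 94 mm from the axis towards the gauge's -x; 44 mm above the table when up, 38 mm when right down. Its black round housing is 38 mm across, its top 34 mm above the table
- set_button (a joint): travel of the set button (m), 0 up, 0.006 right down; pressing it right down takes about 5 N, it springs back up
- car: toy race car, 140 x 84 x 46 mm, loose; bystander. Origin under its middle
- cells: small cardboard carton, 55 x 75 x 60 mm, loose; bystander. Origin under its middle
- tape: tape measure lying flat, about 70 x 70 x 30 mm, loose; bystander. Origin under its round part
- calculator: desk calculator, 170 x 115 x 25 mm, loose; bystander. Origin under its middle

How it is judged:
By the outcome, as a careful person would: the job done as asked, in the order asked, and still so for the second after the job is handed in, with the robot touching nothing.
It also fails if it takes over 48 s, if anything falls off the work surface, if the arm or the gripper's body presses on something with over 40 N, if the wrist force passes 120 N, or if a joint passes its speed limit or range.

## Robot

A 6-joint arm with a two-finger parallel gripper is mounted at the origin on the work surface. World frame = base frame: x ahead of the robot, y to its left, z up, the work surface at z = 0. Lengths are in mm, angles in rad, forces in N, time in s.
With the tool pointing down it reaches from about 400 to 825 mm from the base axis. Payload 7 kg.
Tool frame: the origin (TCP) lies on the centre line of the jaws, within the pads' length; the fingertips stand robot.tcp_to_tips ahead of it and the grasp point (between the pads) lies 8 mm behind it (robot.tcp_to_tips is the distance from the TCP to the fingertips, in mm); y points along the fingers, z is the direction in which the jaws open and shut, and the axes are right-handed (so a half turn about y gives the same grasp; the last joint's range is limited). The gripper opens to 88 mm and grips with 3 to 60 N. Pads are 19 mm wide; open, the fingers measure 130 mm over their backs; the gripper's body (78 mm by 193 mm) begins 47 mm behind the grasp point.
Start: joints at [-0.916, 0.359, 0.012, 0, -1.224, -0.288], TCP at [242.048, -630.086, 237.561] pointing down, gripper open.
Joint ranges: [-3.07, 3.07], [-1.43, 2.12], [-1.02, 1.25], [-3.03, 1.67], [-3.05, -0], [-3.03, 3.03]. Speed limits (rad/s): [2.39, 2.39, 3.01, 3.14, 3.14, 3.14].

## Interface

Orientations are given as a unit quaternion [x, y, z, w].
In Python, from workcell import robot gives the robot as it stands. Calls block until the motion is done:
- robot.move_ptp(position, orientation): joint-space move of the TCP to a pose.
- robot.servo_line(position, ori=None, vel=150): straight line of the TCP; ori=None keeps the orientation; vel is the mean speed in mm/s.
- robot.move_joints(angles): joint-space move.
- robot.gripper_to(opening, force=None): opening from 0.0 (shut) to 1.0 (fully open); force is the grip in N (None keeps the last); returns when the fingers have stopped.
- robot.dwell(seconds).
- robot.inverse_kinematics(position, orientation): joint angles nearest the present ones, or None.
- robot.observe(): the state.
- robot.capture(name): name is "scene" or "top" or "wrist"; returns a dict with "pixels" (384x512x3 uint8, red, green, blue), "intrinsics" (3x3 intrinsics, pixels), "extrinsics" (4x4, takes a point from camera to world coordinates). Camera axes: x right, y down, z forward; pixel columns grow to the right and rows downward; lengths in mm; the calibration is good to about 2 mm. A picture is of the moment at which its call begins. There is no depth.
A pose or a line that the arm cannot do raises robot.MotionError and nothing moves.
- robot.finish_job(): hands the job in, once; it reports no verdict.
Trained networks look in a picture, given as the dict that the camera call returned (one of the last four; its "shot" number tells which), for a name from the list of things; names that differ only in an ending like _2 or _b are one class to them, and where a whole thing is asked for, a point or a joint stands for the part that bears it (a point fixed in the world has none). Each returns a list of dicts, best first, with "conf" (0 to 1); they miss things now and then, are a little off and sometimes report something else, mostly with a low value. They report only what shows in the picture. A call takes as long as a camera call.
- robot.search_frame(picture, query): "centre" ([x, y, z] in mm, in world coordinates, good to about 4 mm: the middle of the surface that is visible of it).
- robot.silhouettes(picture, query): "mask" (384x512 bool, what is visible of it).
The state is a dict: "time_s": time; "qpos": joint angles; "qvel": joint speeds; "tau": joint torques, N m; "ee_pos": TCP position; "eef_rot": TCP orientation; "ft_force": force on the tool from outside, world axes, zero at the start; "moment": the same for the moment, N m; "gripper_width": opening from 0.0 (shut) to 1.0 (fully open).
Only numpy, scipy, OpenCV 4.12 (cv2) and the standard library are available. Lean on these libraries where they do the work, as an engineer would, in place of code of your own. Each camera call takes 0.05 s, during which the arm holds its last target.

## Working session

There is one attempt and no reset: what is moved stays moved. The work goes in short steps, each a Python script; the robot and the scene stay as the last script left them, time stands still between calls to the robot, and variables do not carry over. Pictures are saved under pics/ and viewed, and the job is handed in when it is done.

```bash
ls; mkdir -p pics; cat > h.py <<'E'
from workcell import robot
import numpy as np, cv2
def save(p,n,crop=None,s=1):
    im=p["pixels"][:,:,::-1]
    if crop: r0,r1,c0,c1=crop; im=im[r0:r1,c0:c1]
    if s!=1: im=cv2.resize(im,None,fx=s,fy=s,interpolation=cv2.INTER_CUBIC)
    cv2.imwrite("pics/"+n,im)
def ray(p,uv,z):
    K=np.array(p["intrinsics"]);T=np.array(p["extrinsics"])
    d=T[:3,:3]@np.linalg.solve(K,[uv[0],uv[1],1.]);o=T[:3,3]
    return o+d*(z-o[2])/d[2]
def proj(p,X):
    K=np.array(p["intrinsics"]);T=np.array(p["extrinsics"])
    c=T[:3,:3].T@(np.array(X,float)-T[:3,3]);q=K@c;return q[:2]/q[2]
E
python3 - <<'E'
from h import *
o=robot.observe();print(o, robot.tcp_to_tips)
for n in["top","scene"]:
    p=robot.capture(n);save(p,n+"0.png",s=1.5)
    print(n,np.round(p["extrinsics"],3).tolist(),np.array(p["intrinsics"])[0])
    for q in["gauge","ring","lever_grip","pointer_tip","tab_tip","set_button_top"]:
        print(q,[(np.round(d["centre"],1).tolist(),round(d["conf"],2)) for d in robot.search_frame(p,q)[:3]])
E
```

```text
pics
{'time_s': 0.0, 'qpos': array([-9.15920810e-01,  3.59363336e-01,  1.10639475e-02, -3.52342286e-04,
       -1.22409121e+00, -2.88083929e-01]), 'qvel': array([ 0.00153845,  0.00010376, -0.00023254,  0.00167452,  0.00192557,
        0.00013598]), 'tau': array([-3.04068762e-04, -5.82717705e+01,  2.93073070e+01,  6.99728519e+00,
        7.17966323e-03, -1.61358962e-04]), 'ee_pos': array([ 241.86960864, -629.67616434,  236.63971795]), 'eef_rot': array([-0.69470079, -0.12876126,  0.1290646 ,  0.69581152]), 'ft_force': array([ 0.09704525, -0.91887356, -1.25363984]), 'moment': array([ 0.02671333, -0.02937162, -0.02587174]), 'gripper_width': 1.001219114941734} 11.0
top [[0.009, -0.998, 0.061, 472.58], [-1.0, -0.009, 0.003, -7.086], [-0.002, -0.061, -0.998, 1219.781], [0.0, 0.0, 0.0, 1.0]] [446.37713082   0.         252.72937165]
gauge [([545.8, -62.3, 41.7], 0.76)]
ring [([626.9, 318.1, 56.0], 0.22)]
lever_grip [([550.2, -59.1, 40.3], 0.84)]
pointer_tip [([555.0, -56.0, 43.1], 0.89)]
tab_tip []
set_button_top [([455.3, -79.4, 43.0], 0.58), ([616.6, -330.7, 33.7], 0.26)]
scene [[0.054, 0.815, -0.577, 1228.605], [0.999, -0.041, 0.035, -26.601], [0.005, -0.578, -0.816, 1053.891], [0.0, 0.0, 0.0, 1.0]] [440.55579849   0.         256.43044911]
gauge [([561.7, -57.0, 34.8], 0.95)]
ring [([562.1, -58.6, 40.1], 0.7), ([460.5, -82.4, 42.0], 0.69)]
lever_grip [([561.2, -58.5, 40.3], 0.87)]
pointer_tip [([557.4, -63.8, 42.2], 0.71), ([458.4, -81.3, 44.0], 0.59)]
tab_tip []
set_button_top [([460.0, -78.7, 40.4], 0.6)]
```

View pics/top0.png

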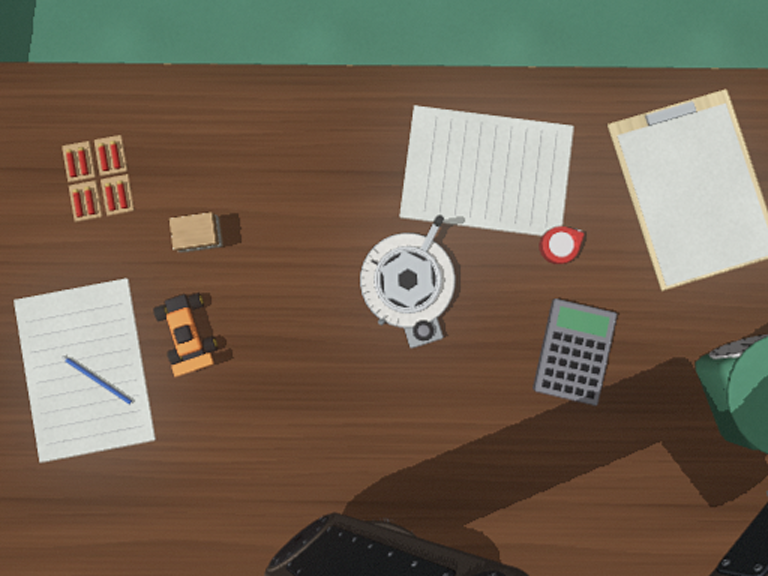

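View pics/scene0.png

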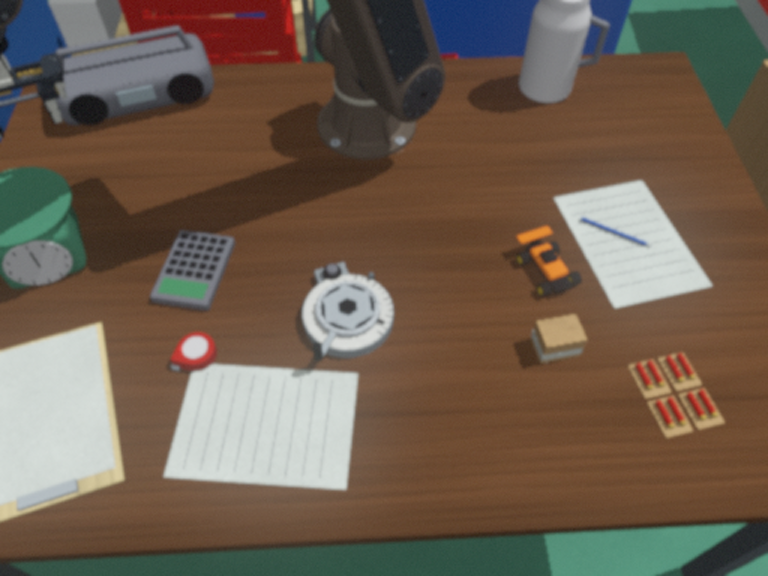

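```bash
cat >> h.py <<'E'
from scipy.spatial.transform import Rotation as R
def down(a):
    z=np.array([np.cos(a),np.sin(a),0]);y=np.array([0,0,-1.]);x=np.cross(y,z)
    return R.from_matrix(np.column_stack([x,y,z])).as_quat()
E
python3 - <<'E'
from h import *
o=robot.observe();M=R.from_quat(o["eef_rot"]).as_matrix();print(np.round(M,2))
p=robot.capture("wrist");T=np.array(p["extrinsics"]);print(np.round(M.T@(T[:3,3]-o["ee_pos"]),1),np.round(M.T@T[:3,:3],2),np.array(p["intrinsics"]))
for a in np.arange(-3.1,3.1,.4):
    q=robot.inverse_kinematics([557,-60,300],down(a)); print(round(a,1),None if q is None else np.round(q,2))
E
```

```text
[[ 0.93  0.   -0.36]
 [ 0.36 -0.    0.93]
 [ 0.   -1.   -0.  ]]
[ -75.3 -146.7   -1.1] [[ 0.    0.96  0.28]
 [-0.   -0.28  0.96]
 [ 1.   -0.    0.  ]] [[295.52655397   0.         258.93042266]
 [  0.         295.52655397 190.81554944]
 [  0.           0.           1.        ]]
-3.1 [ 0.24  0.13 -0.14  0.   -1.29 -0.2 ]
-2.7 [ 0.24  0.13 -0.14  0.   -1.29  0.2 ]
-2.3 [ 0.24  0.13 -0.14  0.   -1.29  0.6 ]
-1.9 [ 0.24  0.13 -0.14  0.   -1.29  1.  ]
-1.5 [ 0.24  0.13 -0.14  0.   -1.29  1.4 ]
-1.1 [ 0.24  0.13 -0.14  0.   -1.29  1.8 ]
-0.7 [ 0.24  0.13 -0.14  0.   -1.29  2.2 ]
-0.3 [ 0.24  0.13 -0.14  0.   -1.29  2.6 ]
0.1 [ 0.24  0.13 -0.14  0.   -1.29  3.  ]
0.5 [ 0.24  0.13 -0.14  0.   -1.29 -2.88]
0.9 [ 0.24  0.13 -0.14  0.   -1.29 -2.48]
1.3 [ 0.24  0.13 -0.14  0.   -1.29 -2.08]
1.7 [ 0.24  0.13 -0.14  0.   -1.29 -1.68]
2.1 [ 0.24  0.13 -0.14  0.   -1.29 -1.28]
2.5 [ 0.24  0.13 -0.14  0.   -1.29 -0.88]
2.9 [ 0.24  0.13 -0.14  0.   -1.29 -0.48]
```

```bash
python3 - <<'E'
from h import *
robot.gripper_to(0.4)
robot.move_ptp([630,-60,200],down(np.pi/2))
p=robot.capture("wrist");save(p,"w1.png",s=1.5)
import pickle;pickle.dump(p,open("w1.pkl","wb"))
for q in["gauge","ring","lever_grip","pointer_tip","tab_tip","set_button_top"]:
    print(q,[(np.round(d["centre"],1).tolist(),round(d["conf"],2),np.round(proj(p,d["centre"])*1.5).tolist()) for d in robot.search_frame(p,q)[:3]])
print(robot.observe()["time_s"])
E
```

```text
gauge [([540.3, -61.3, 41.5], 0.83, [390.0, 136.0])]
ring [([543.9, -60.7, 42.2], 0.58, [390.0, 141.0])]
lever_grip [([545.7, -56.7, 39.7], 0.91, [397.0, 144.0]), ([462.1, -82.3, 42.6], 0.31, [355.0, -1.0])]
pointer_tip []
tab_tip [([473.5, -13.8, 36.1], 0.74, [466.0, 23.0])]
set_button_top []
4.5583
```

View pics/w1.png

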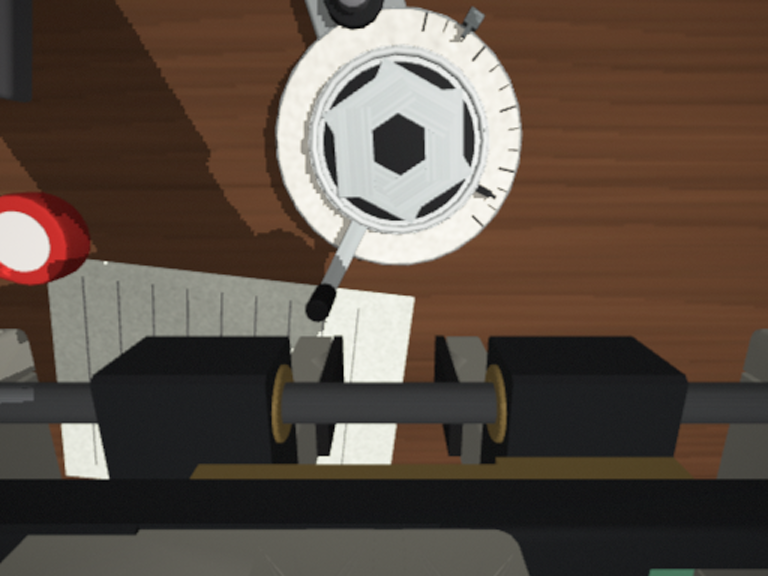

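```bash
python3 - <<'E'
from h import *
robot.servo_line([587,-60,200],vel=200)
p=robot.capture("wrist");save(p,"w2.png",crop=(0,215,150,400),s=3)
import pickle;pickle.dump(p,open("w2.pkl","wb"))
for q in["gauge","ring","lever_grip","pointer_tip","tab_tip","set_button_top"]:
    print(q,[(np.round(d["centre"],1).tolist(),round(d["conf"],2)) for d in robot.search_frame(p,q)[:3]])
print(robot.observe()["time_s"])
E
```

```text
gauge [([533.9, -62.0, 40.3], 0.56)]
ring [([541.9, -59.6, 41.8], 0.58), ([535.8, -65.2, 36.1], 0.23)]
lever_grip [([546.5, -59.8, 38.7], 0.62)]
pointer_tip [([546.7, -58.8, 40.9], 0.6)]
tab_tip [([473.0, -9.8, 35.3], 0.52)]
set_button_top [([456.0, -85.9, 44.8], 0.72)]
5.275
```

View pics/w2.png

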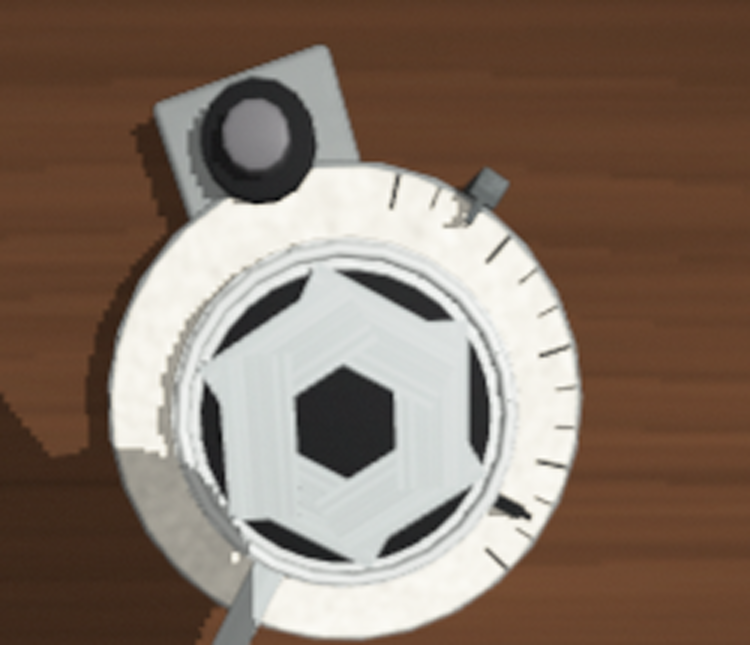

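```bash
cat > fit.py <<'E'
from h import *
from scipy.optimize import least_squares
def centre(p,c0,show=None):
    # gradient-based rim edge: sample radially on plane z=28
    im=cv2.cvtColor(p["pixels"],cv2.COLOR_RGB2HSV).astype(float)
    s=im[:,:,1]; pts=[]
    for t in np.arange(0,2*np.pi,0.02):
        rs=np.arange(76,95,0.25)
        uv=np.array([proj(p,[c0[0]+r*np.cos(t),c0[1]+r*np.sin(t),28]) for r in rs],np.float32)
        if uv.min()<1 or uv[:,0].max()>510 or uv[:,1].max()>382: continue
        v=cv2.remap(s.astype(np.float32),uv[:,0][None],uv[:,1][None],cv2.INTER_LINEAR)[0]
        g=v[6:]-v[:-6];k=g.argmax()
        if g[k]>25: pts.append([c0[0]+rs[k+3]*np.cos(t),c0[1]+rs[k+3]*np.sin(t)])
    P=np.array(pts)
    r=least_squares(lambda x:np.hypot(*(P-x[:2]).T)-x[2],[*c0,85],loss="soft_l1",f_scale=.5)
    return r.x,len(P),np.median(np.abs(r.fun))
E
python3 - <<'E'
from fit import *
import pickle
p=pickle.load(open("w2.pkl","rb"))
uv=lambda c:(150+(c[0]+.5)/3-.5,(c[1]+.5)/3-.5)
c=ray(p,uv((345,400)),28)[:2]
for _ in range(3):
    f=centre(p,c);c=f[0][:2];print(f)
an=lambda v:np.arctan2(v[1],v[0])
for n,q,z in[("tabtip",(469,219),36),("tabouter",(496,178),38),("ptr tip",(528,515),36),("ptr root",(497,500),38),("button",(256,134),44),("housing",(259,137),34),("hex",(345,421),44),("gripnone",(230,635),41)]:
    X=ray(p,uv(q),z)[:2];d=X-c;print(n,X.round(1),"r",np.hypot(*d).round(1),"ang",an(d).round(3))
p1=pickle.load(open("w1.pkl","rb"))
f=centre(p1,c);print("w1",f);c1=f[0][:2]
u1=lambda c:((c[0]+.5)/1.5-.5,(c[1]+.5)/1.5-.5)
for n,q,z in[("grip",(318,306),80),("ptr",(492,194),36),("tab",(459,38),36),("tabout",(477,13),38)]:
    X=ray(p1,u1(q),z)[:2];d=X-c1;print(n,X.round(1),"r",np.hypot(*d).round(1),"ang",an(d).round(3))
save(p1,"w1g.png",crop=(110,225,170,310),s=5)
save(p,"w2t.png",crop=(40,190,270,350),s=5)
E
```

```text
(array([545.5705294 , -55.59490473,  84.51414843]), 277, np.float64(0.19588517843955344))
(array([545.57095919, -55.58020393,  84.49907534]), 276, np.float64(0.23655617552475405))
(array([545.58097262, -55.57422998,  84.4989128 ]), 276, np.float64(0.24081383521446753))
tabtip [480.3 -15.2] r 76.8 ang 2.587
tabouter [468.2  -7.3] r 91.2 ang 2.584
ptr tip [579.3  10.4] r 74.0 ang 1.098
ptr root [573.4  -1.4] r 60.9 ang 1.096
button [456.4 -83.8] r 93.6 ang -2.835
housing [455.4 -83.6] r 94.4 ang -2.841
hex [545.  -55.6] r 0.6 ang -3.128
gripnone [623.1 -97.3] r 88.1 ang -0.493
w1 (array([545.68992734, -55.62703917,  84.46936789]), 252, np.float64(0.1658288829042931))
grip [ 644.3 -107. ] r 111.2 ang -0.48
ptr [578.   9.] r 72.3 ang 1.107
tab [481.8 -17.8] r 74.3 ang 2.607
tabout [468.4  -7.6] r 91.0 ang 2.585
```

View pics/w1g.png

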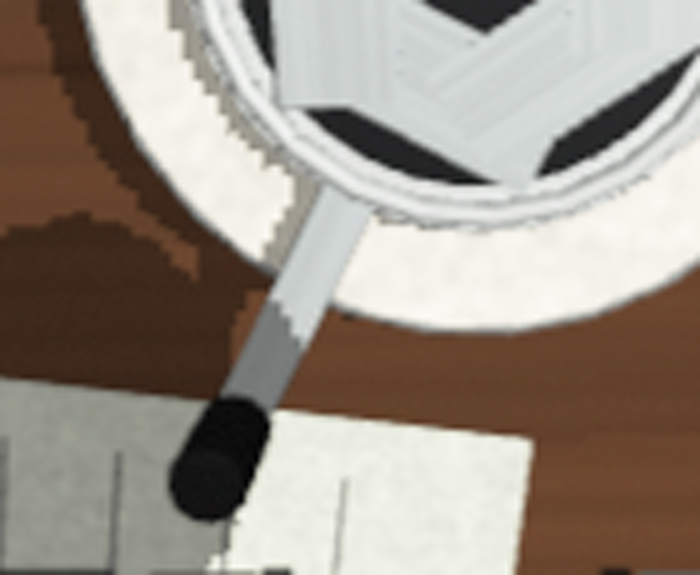

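View pics/w2t.png

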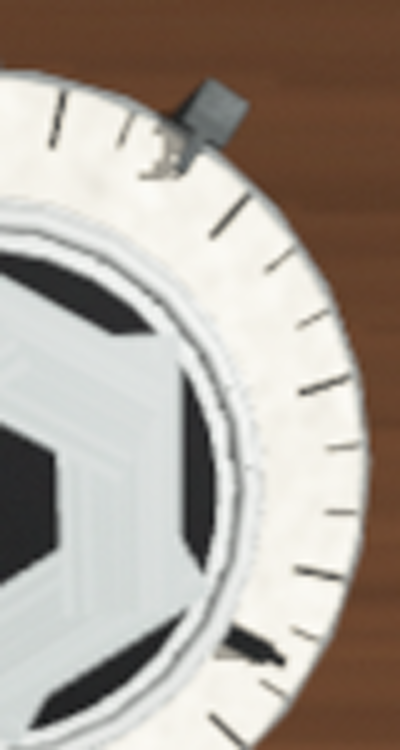

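```bash
cat >> h.py <<'E'
C=np.array([545.6,-55.6]); ZT=64.
def grip(th,z=ZT): return [C[0]+115*np.cos(th),C[1]+115*np.sin(th),z],down(th+np.pi/2)
E
python3 - <<'E'
from h import *
import pickle
robot.gripper_to(0.3)
robot.move_ptp(*grip(-0.473,130))
robot.servo_line(*grip(-0.473),vel=100)
o=robot.observe();print(o["time_s"],o["ee_pos"],o["ft_force"],o["gripper_width"])
p=robot.capture("wrist");save(p,"w3.png",s=1.5)
E
```

```text
7.025 [ 648.47717863 -107.87043704   64.78596886] [0.33385242 0.37076284 0.5771729 ] 0.30112982433164653
```

View pics/w3.png

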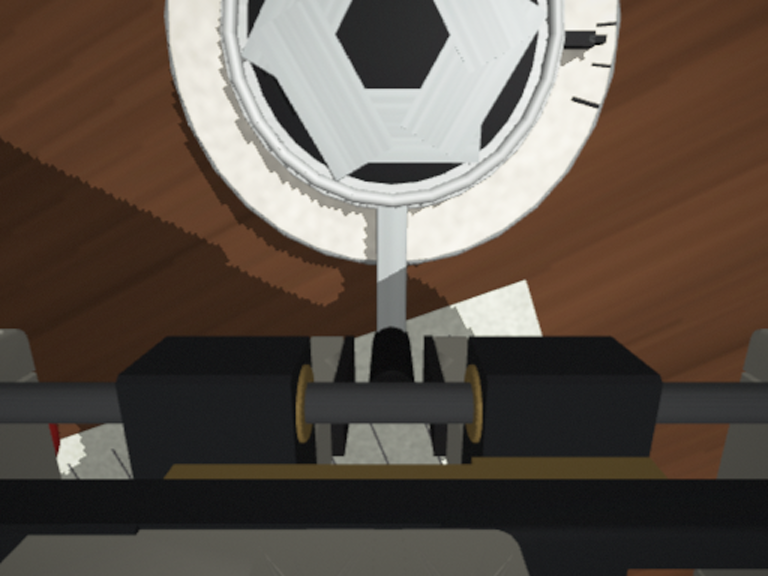

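```bash
python3 - <<'E'
from h import *
import pickle
fm=0
tgt=1.015+0.045-0.10
for th in np.linspace(-0.473,tgt,13)[1:]:
    robot.servo_line(*grip(th),vel=60); o=robot.observe(); fm=max(fm,np.linalg.norm(o["ft_force"]))
print(o["time_s"],o["ee_pos"],o["ft_force"],fm)
p=robot.capture("wrist");save(p,"w4.png",s=1.5);pickle.dump(p,open("w4.pkl","wb"))
E
```

```text
11.575 [611.76539345  38.44175726  64.0537751 ] [0.86329178 0.06582435 0.48290978] 1.9416337990535413
```

View pics/w4.png

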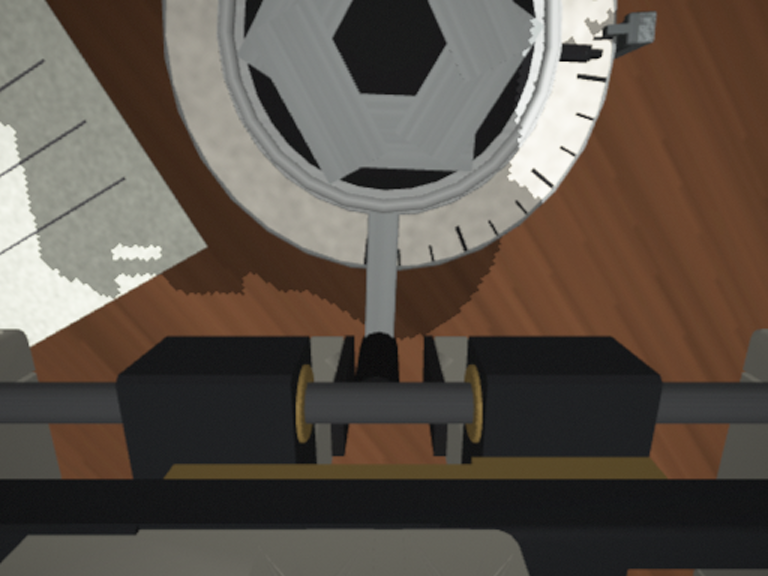

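```bash
cat > meas.py <<'E'
from fit import *
import pickle,sys
def meas(fn,pts):
    p=pickle.load(open(fn,"rb"))
    f=centre(p,C);f=centre(p,f[0][:2]);print(f);c=f[0][:2]
    for n,q,z in pts:
        X=ray(p,((q[0]+.5)/1.5-.5,(q[1]+.5)/1.5-.5),z)[:2];d=X-c
        print(n,"r",np.hypot(*d).round(1),"ang",np.arctan2(d[1],d[0]).round(4))
E
python3 - <<'E'
from meas import *
meas("w4.pkl",[("ptr",(601,54),36),("ptrroot",(563,52),37),("tabtip",(607,37),36),("tabout",(645,28),38)])
p=pickle.load(open("w4.pkl","rb"));save(p,"w4z.png",crop=(0,65,350,450),s=8)
E
```

```text
(array([545.89920211, -55.29040899,  83.91852227]), 164, np.float64(0.15403437325019098))
ptr r 75.5 ang 2.4927
ptrroot r 61.6 ang 2.4918
tabtip r 76.9 ang 2.5639
tabout r 89.0 ang 2.5852
```

View pics/w4z.png

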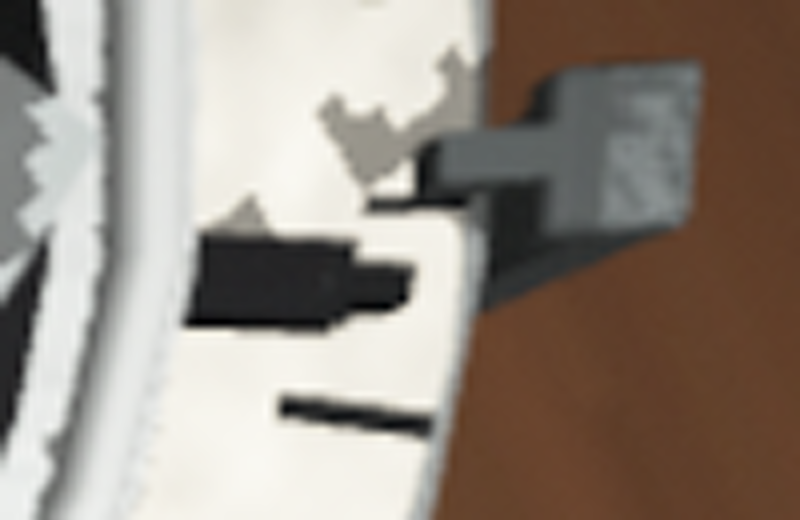

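```bash
python3 - <<'E'
from meas import *
meas("w4.pkl",[("ptr",(411/8*1.5+525,285/8*1.5),36),("tabtip",(440/8*1.5+525,158/8*1.5),38),("tabtip36",(420/8*1.5+525,162/8*1.5),36),("tabout",(650/8*1.5+525,145/8*1.5),38)])
th=1.015+0.045-0.10
for d in(0.06,0.088): robot.servo_line(*grip(th+d),vel=30)
robot.dwell(.2)
p=robot.capture("wrist");pickle.dump(p,open("w5.pkl","wb"));save(p,"w5z.png",crop=(0,65,350,450),s=8)
o=robot.observe();print(o["time_s"],o["ee_pos"],grip(th+.088)[0])
E
```

```text
(array([545.89920211, -55.29040899,  83.91852227]), 164, np.float64(0.15403437325019098))
ptr r 75.9 ang 2.4953
tabtip r 76.0 ang 2.5884
tabtip36 r 75.6 ang 2.5922
tabout r 89.6 ang 2.5876
12.5167 [603.04668458  43.97049372  63.96019672] [np.float64(603.0200632751275), np.float64(44.03903017131565), 64.0]
```

View pics/w5z.png

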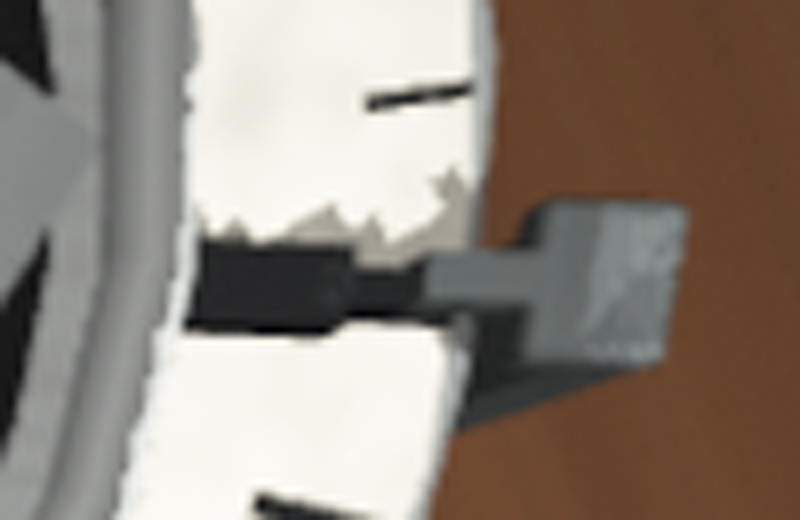

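```bash
python3 - <<'E'
from meas import *
P=lambda x,y:((x+.5)/8*1.5+525-.5,(y+.5)/8*1.5-.5)
meas("w5.pkl",[("ptrtip",P(400,290),36),("ptrmid",P(275,287),36.5),("tabtip",P(435,277),38),("tabtop",P(480,277),38),("tabout",P(640,282),38)])
robot.servo_line([*robot.observe()["ee_pos"][:2],130],vel=150)
t=2.586;u=np.array([np.cos(t),np.sin(t)])
# camera above the tab: lateral camera at tool -x*75; tool x = radial outward opposite so fingers are away
a=t-np.pi/2+np.pi/2  # tool x = -u? choose x=-u*: z dir
def pose(z):
    x=-u; # tool x axis
    zz=np.cross(np.r_[x,0],[0,0,-1.]); a=np.arctan2(zz[1],zz[0]); 
    cam=C+70*u
    return [*(cam+75.3*x),z],down(a)
for z in(110,130):
    pos,q=pose(z);print(pos,robot.inverse_kinematics(pos,q))
o=robot.observe();print(o["time_s"],o["ft_force"])
E
```

```text
(array([545.83335555, -55.33941506,  83.96474024]), 164, np.float64(0.20995478751051877))
ptrtip r 75.1 ang 2.5823
ptrmid r 66.5 ang 2.5788
tabtip r 76.4 ang 2.5877
tabtop r 79.4 ang 2.5888
tabout r 90.0 ang 2.5889
[np.float64(550.1028163798115), np.float64(-58.39546859215072), 110] [ 0.24830792  0.27877239 -0.42539278  0.         -0.86663116 -2.3746969 ]
[np.float64(550.1028163798115), np.float64(-58.39546859215072), 130] [ 0.24830792  0.25589729 -0.40281422  0.         -0.91208482 -2.3746969 ]
13.1083 [ 0.55383534 -0.29820028  0.01113902]
```

```bash
python3 - <<'E'
from meas import *
t=2.586;u=np.array([np.cos(t),np.sin(t)]);x=-u
zz=np.cross(np.r_[x,0],[0,0,-1.]);a=np.arctan2(zz[1],zz[0])
robot.move_ptp([*(C+5*x),115],down(a))
robot.dwell(.2)
p=robot.capture("wrist");pickle.dump(p,open("w6.pkl","wb"));save(p,"w6.png",s=1.5)
c=proj(p,[*(C+75*u),36]);print(c)
r0=max(0,int(c[1])-35);c0=int(c[0])-50
print(r0,c0);save(p,"w6z.png",crop=(r0,r0+70,c0,c0+100),s=8)
print(centre(p,C),robot.observe()["time_s"])
E
```

```text
[260.64598873  97.72313238]
62 210
(array([545.41724404, -55.40818188,  84.33317426]), 196, np.float64(0.22107180575648755)) 14.6667
```

View pics/w6z.png

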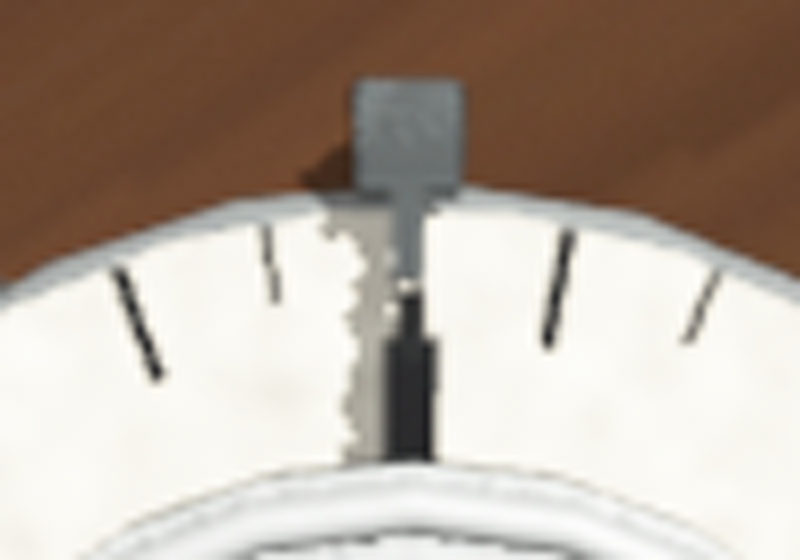

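View pics/w6.png

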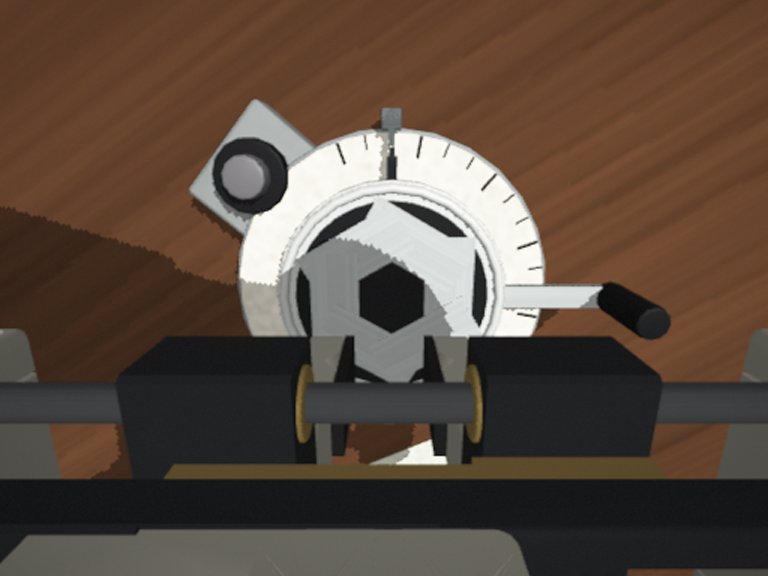

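```bash
cat > sub.py <<'E'
from meas import *
def sub(fn,t=2.587):
    # resample polar strips: columns=angle, rows=radius at height z; find dark-band centres
    p=pickle.load(open(fn,"rb"));f=centre(p,C);f=centre(p,f[0][:2]);c=f[0][:2];print("c",f[0].round(2))
    g=p["pixels"].astype(np.float32).mean(2)
    for n,r0,r1,z,h in[("ptr body",63,69,37,.075),("ptr tip",71,74.5,36.5,.05),("tab nose",77.5,81.5,38,.045),("block",85,91,38,.10)]:
        A=np.arange(t-h*1.5,t+h*1.5,.0005);prof=0
        for r in np.linspace(r0,r1,8):
            uv=np.array([proj(p,[c[0]+r*np.cos(a),c[1]+r*np.sin(a),z]) for a in A],np.float32)
            prof=prof+cv2.remap(g,uv[:,0][None],uv[:,1][None],cv2.INTER_LINEAR)[0]/8
        k=len(A)//2
        if n=="block": # strongest edges on chroma
            s=cv2.cvtColor(p["pixels"],cv2.COLOR_RGB2HSV)[:,:,1].astype(np.float32);prof=0
            for r in np.linspace(r0,r1,8):
                uv=np.array([proj(p,[c[0]+r*np.cos(a),c[1]+r*np.sin(a),z]) for a in A],np.float32)
                prof=prof+cv2.remap(s,uv[:,0][None],uv[:,1][None],cv2.INTER_LINEAR)[0]/8
        d=np.gradient(cv2.GaussianBlur(prof[None],(0,0),4)[0])
        i=d[:k].argmin();j=k+d[k:].argmax()
        print(n,"lo",A[i].round(4),"hi",A[j].round(4),"mid",((A[i]+A[j])/2).round(4))
E
python3 -c "
from sub import *
sub('w6.pkl');sub('w5.pkl')"
```

```text
c [545.41 -55.44  84.35]
ptr body lo 2.551 hi 2.621 mid 2.586
ptr tip lo 2.568 hi 2.598 mid 2.583
tab nose lo 2.57 hi 2.6465 mid 2.6083
block lo 2.5315 hi 2.6445 mid 2.588
c [545.83 -55.34  83.96]
ptr body lo 2.5325 hi 2.6195 mid 2.576
ptr tip lo 2.5545 hi 2.6 mid 2.5773
tab nose lo 2.533 hi 2.651 mid 2.592
block lo 2.5195 hi 2.6435 mid 2.5815
```

```bash
python3 - <<'E'
from sub import *
robot.move_ptp(*grip(1.015,110))
robot.servo_line(*grip(1.015),vel=100)
robot.servo_line(*grip(1.0525),vel=20)
robot.dwell(.2)
robot.servo_line(*grip(1.03),vel=40)
robot.servo_line(*grip(1.03,110),vel=150)
t=2.586;u=np.array([np.cos(t),np.sin(t)]);x=-u
zz=np.cross(np.r_[x,0],[0,0,-1.]);a=np.arctan2(zz[1],zz[0])
robot.move_ptp([*(C+5*x),115],down(a))
robot.dwell(.2)
p=robot.capture("wrist");pickle.dump(p,open("w7.pkl","wb"))
save(p,"w7z.png",crop=(62,132,210,310),s=8)
sub("w7.pkl");print(robot.observe()["time_s"])
E
```

```text
c [545.41 -55.41  84.33]
ptr body lo 2.5455 hi 2.622 mid 2.5838
ptr tip lo 2.5685 hi 2.599 mid 2.5838
tab nose lo 2.5705 hi 2.6065 mid 2.5885
block lo 2.5315 hi 2.645 mid 2.5883
19.3833
```

View pics/w7z.png

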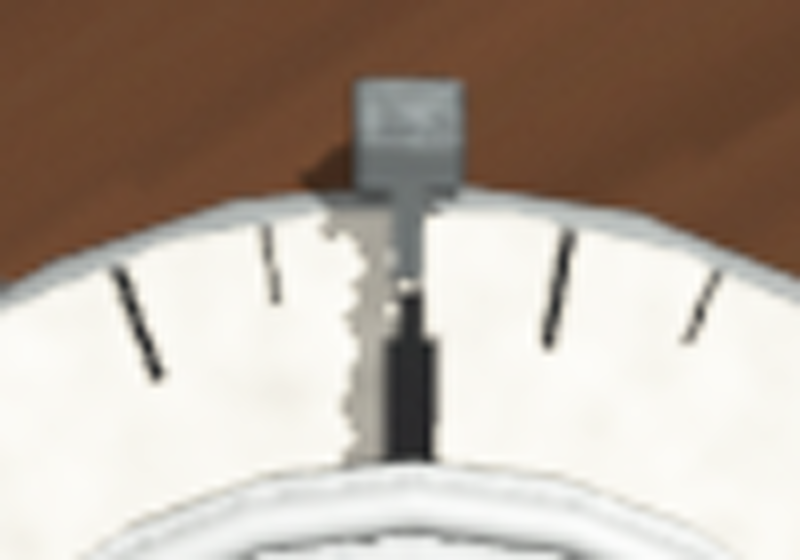

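```bash
python3 - <<'E'
from sub import *
robot.move_ptp(*grip(1.015,110))
robot.servo_line(*grip(1.015),vel=100)
for i,th in enumerate([1.045,1.0525,1.0565]):
    robot.servo_line(*grip(th),vel=20);robot.dwell(.15)
    o=robot.observe();e=o["ee_pos"][:2]-C;print("\n",th,"act",np.arctan2(e[1],e[0]).round(4),np.hypot(*e).round(2),o["gripper_width"].round(4),o["ft_force"].round(2),o["time_s"])
    p=robot.capture("wrist");fn=f"w8{i}.pkl";pickle.dump(p,open(fn,"wb"));sub(fn)
    save(p,f"w8{i}.png",crop=(0,65,350,450),s=8)
E
```

```text
Traceback (most recent call last):
AttributeError: 'float' object has no attribute 'round'
```

```bash
python3 -c "
import cv2,numpy as np
a=[cv2.imread(f'pics/w8{i}.png')[150:400] for i in (0,2)]
cv2.imwrite('pics/w8c.png',np.vstack(a))"
```

```text
[ WARN:0@0.011] global loadsave.cpp:275 findDecoder imread_('pics/w80.png'): can't open/read file: check file path/integrity
Traceback (most recent call last):
TypeError: 'NoneType' object is not subscriptable
```

```bash
python3 - <<'E'
from sub import *
for i,th in enumerate([1.046,1.0525,1.0565]):
    robot.servo_line(*grip(th),vel=20);robot.dwell(.15)
    o=robot.observe();e=o["ee_pos"][:2]-C;print("\n",th,"act",np.arctan2(e[1],e[0]).round(4),np.hypot(*e).round(2),o["gripper_width"],o["ft_force"].round(2),o["time_s"])
    p=robot.capture("wrist");fn=f"w8{i}.pkl";pickle.dump(p,open(fn,"wb"));sub(fn)
    save(p,f"w8{i}.png",crop=(0,65,350,450),s=8)
a=[cv2.imread(f'pics/w8{i}.png')[150:400] for i in (0,2)]
cv2.imwrite('pics/w8c.png',np.vstack(a))
E
```

```text
1.046 act 1.0459 114.97 0.30252421978783317 [-0.26 -0.66  0.62] 22.15
c [545.85 -55.31  83.94]
ptr body lo 2.544 hi 2.6275 mid 2.5858
ptr tip lo 2.554 hi 2.612 mid 2.583
tab nose lo 2.536 hi 2.617 mid 2.5765
block lo 2.517 hi 2.643 mid 2.58

 1.0525 act 1.0525 115.01 0.29987107274193475 [ 0.04 -0.47 -0.51] 22.6
c [545.86 -55.3   83.94]
ptr body lo 2.5435 hi 2.6275 mid 2.5855
ptr tip lo 2.5545 hi 2.6125 mid 2.5835
tab nose lo 2.5345 hi 2.6175 mid 2.576
block lo 2.5185 hi 2.6435 mid 2.581

 1.0565 act 1.0566 114.98 0.30151336418212016 [-0.6   0.3  -0.13] 23.05
c [545.88 -55.29  83.95]
ptr body lo 2.544 hi 2.63 mid 2.587
ptr tip lo 2.554 hi 2.611 mid 2.5825
tab nose lo 2.5335 hi 2.633 mid 2.5833
block lo 2.5095 hi 2.643 mid 2.5763
```

View pics/w8c.png

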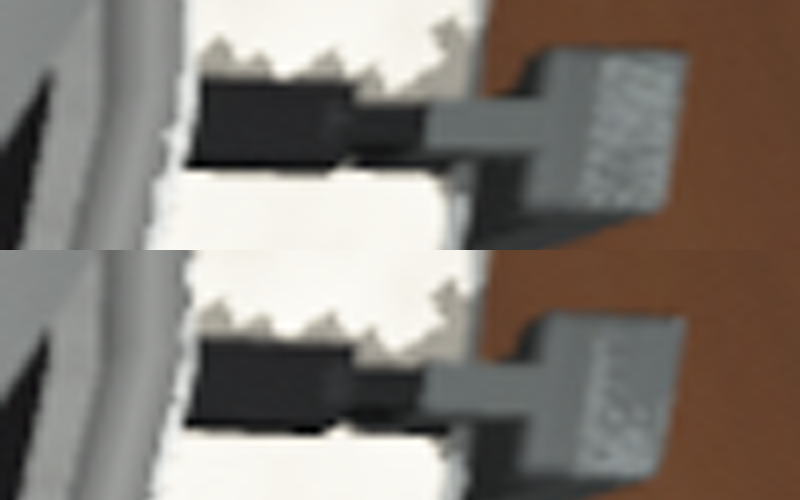

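```bash
python3 - <<'E'
from sub import *
robot.servo_line(*grip(1.0605),vel=20);robot.dwell(.15)
robot.servo_line(*grip(1.03),vel=60)
robot.servo_line(*grip(1.03,110),vel=150)
robot.gripper_to(0.0,force=20)
t=2.586;u=np.array([np.cos(t),np.sin(t)]);x=-u
zz=np.cross(np.r_[x,0],[0,0,-1.]);a=np.arctan2(zz[1],zz[0])
robot.move_ptp([*(C+5*x),115],down(a))
robot.dwell(.2)
p=robot.capture("wrist");pickle.dump(p,open("w9.pkl","wb"))
save(p,"w9z.png",crop=(62,132,210,310),s=8);save(p,"w9.png",s=1.5)
sub("w9.pkl");print(robot.observe()["time_s"],robot.observe()["gripper_width"])
E
```

```text
c [545.27 -55.34  84.23]
ptr body lo 2.5545 hi 2.621 mid 2.5878
ptr tip lo 2.5685 hi 2.598 mid 2.5833
tab nose lo 2.57 hi 2.647 mid 2.6085
block lo 2.5315 hi 2.6445 mid 2.588
26.4167 0.0016697400212499114
```

View pics/w9z.png

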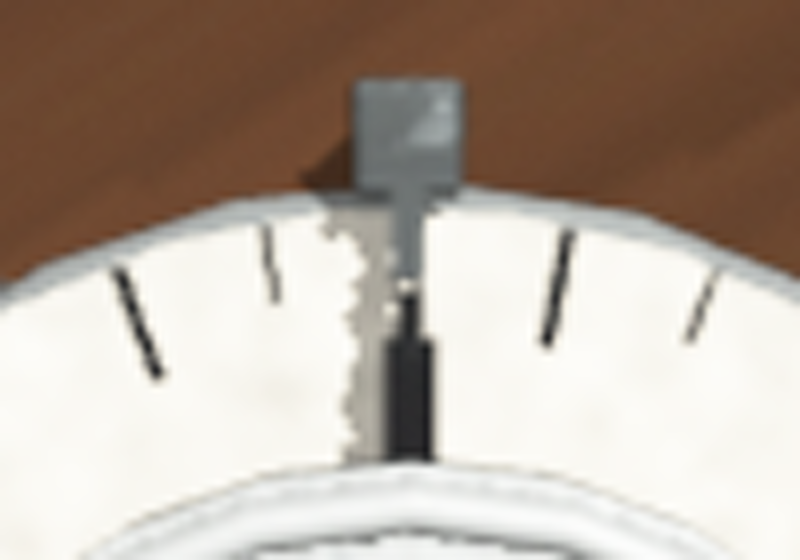

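View pics/w9.png

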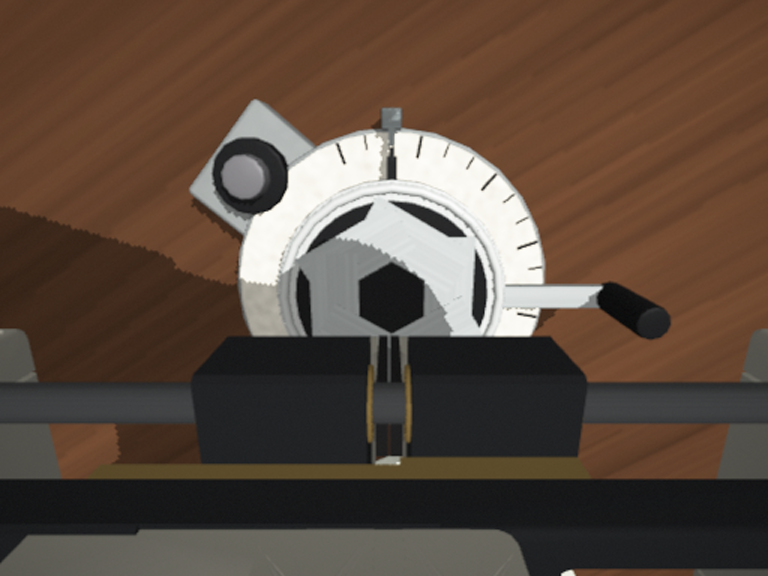

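```bash
python3 - <<'E'
from h import *
B=C+94*np.array([np.cos(-2.838),np.sin(-2.838)]);q=down(-2.838+np.pi/2+np.pi)
print(B)
robot.move_ptp([*B,100],q)
robot.servo_line([*B,58],vel=80);robot.dwell(.15)
o=robot.observe();f0=o["ft_force"][2];print(o["time_s"],o["ee_pos"],o["ft_force"],q)
for z in(53,51,50,49.3,48.7,48.2,47.7,47.2,46.7):
    robot.servo_line([*B,z],vel=20);robot.dwell(.1)
    o=robot.observe();f=o["ft_force"][2]-f0;print(z,o["ee_pos"][2].round(2),f.round(2),o["time_s"])
    if f>14: break
p=robot.capture("scene");save(p,"s1.png",s=1.5)
E
```

```text
[455.89874931 -83.70134561]
28.075 [456.35564251 -83.60284158  58.52218268] [1.21433016 0.90184074 0.02885967] [ 0.69897579  0.10692448 -0.10692448 -0.69897579]
53 53.29 1.85 28.575
51 51.21 3.67 28.925
50 50.19 4.7 29.275
49.3 49.39 5.41 29.625
48.7 49.18 10.81 29.975
48.2 49.06 16.79 30.325
```

```bash
python3 - <<'E'
from sub import *
robot.servo_line([455.9,-83.7,62],vel=60)
robot.servo_line([455.9,-83.7,115],vel=150)
t=2.586;u=np.array([np.cos(t),np.sin(t)]);x=-u
zz=np.cross(np.r_[x,0],[0,0,-1.]);a=np.arctan2(zz[1],zz[0])
robot.move_ptp([*(C+5*x),115],down(a));robot.dwell(.2)
p=robot.capture("wrist");pickle.dump(p,open("w10.pkl","wb"));save(p,"w10.png",s=1.5);sub("w10.pkl")
o=robot.observe();print(o["time_s"],o["ft_force"])
d=cv2.absdiff(p["pixels"],pickle.load(open("w9.pkl","rb"))["pixels"]);print(d[:220].max(),(d[:220].max(2)>40).sum())
E
```

```text
c [545.19 -55.29  84.19]
ptr body lo 2.5535 hi 2.6205 mid 2.587
ptr tip lo 2.568 hi 2.598 mid 2.583
tab nose lo 2.569 hi 2.649 mid 2.609
block lo 2.531 hi 2.6445 mid 2.5878
32.3417 [0.01693683 0.20041388 1.04272084]
204 2029
```

View pics/w10.png

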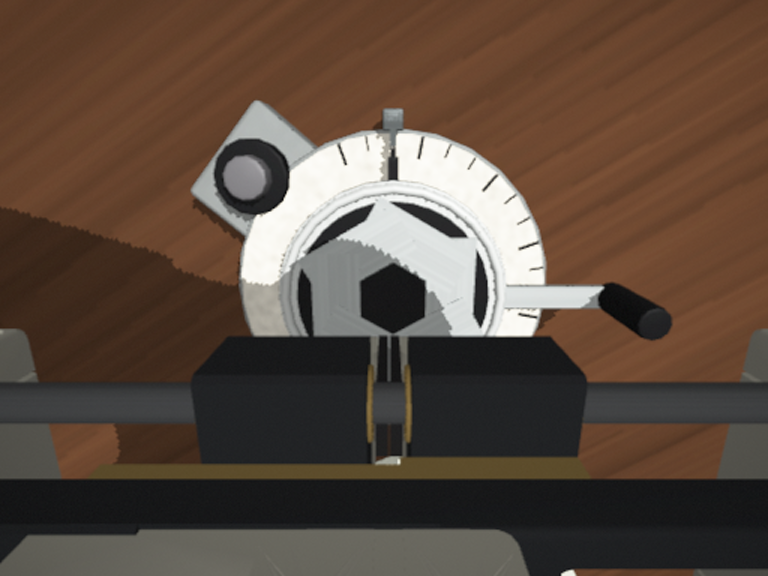

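```bash
python3 -c "
from h import *
robot.servo_line([*robot.observe()['ee_pos'][:2],200],vel=150)
robot.finish_job();print(robot.observe()['time_s'])"
```

```text
the job is handed in; nothing more can be done
the job is handed in; nothing more can be done
```

I set the gauge to today's limit, then pressed the set button and let it come up. The job was handed in about 33 s into the 48 s limit.

- **Ring:** I pushed the lever about 1.49 rad counterclockwise with the fingers on either side of the grip. The last overhead view put the pointer at 2.583 (tip) to 2.587 rad (body), and the tab block at 2.588 rad. That is within about 0.4 mm on the rim, close to what I can resolve.
- **Nudges:** After the main push I nudged the ring a little further twice. The nudges made almost no measurable difference, so the setting rests on that final check.
- **Button:** I pressed it only after the ring was set. It reached its hard stop with the fingertips 38 mm above the table. Force rose along the spring to about 5 N, then to 17 N at the stop, and I released it.
- **After the press:** The pointer and tab measured the same as before. The gauge stayed put within about 0.2 mm, the scatter of the camera measurements, and the gripper was lifted well clear of everything.

Two checks were weaker. The automatic reading of the tab's narrow nose was unreliable where a shadow falls on it, so I used the tab's block instead. I judged the button's return from the picture only, with no direct measurement. I also did not re-photograph the car, carton, tape or calculator; the fingers worked only at the gauge.

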